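# Close the open cell and start the loaded places of a cell test stand

## Robot

A 7-joint arm with a two-finger parallel gripper is mounted at the origin on the work surface. World frame = base frame: x ahead of the robot, y to its left, z up, the work surface at z = 0. Lengths are in mm, angles in rad, forces in N, time in s.
With the tool pointing down it reaches from about 425 to 1025 mm from the base axis. Payload 3.6 kg.
Tool frame: the origin (TCP) lies midway between the tips of the shut fingers; the grasp point (between the pads) lies 19 mm behind it; z points along the fingers, y is the line along which they close (so a half turn about z gives the same grasp; the last joint's range is limited). The gripper opens to 85 mm and grips with 20 to 120 N. Pads are 22 mm wide; open, the fingers measure 114 mm over their backs; the gripper's body (76 mm by 85 mm) begins 54 mm behind the grasp point. The pads swing forward as they close: fully open they stand 13 mm farther back than shut.
Start: joints at [1.087, 0.591, 0.048, 1.609, -0.033, 0.943, -0.034], TCP at [275.504, -670.617, 231.302] pointing down, gripper open.
Joint ranges: [-2.69, 2.69], [-0.47, 2.24], [-1.27, 1.36], [0.19, 2.51], [-1.53, 4.68], [0.08, 2.07], [-3.09, 3.09]. Speed limits (rad/s): [2.57, 2.57, 3.14, 3.14, 3.14, 3.14, 3.14].

## Interface

Orientations are given as [roll, pitch, yaw] about the fixed x, y, z axes, in that order (R = Rz(yaw) Ry(pitch) Rx(roll)).
In Python, from bench import ctrl, imaging gives the robot as it stands.
- The arm moves only by the shell command python3 -m jog 'ROWS' [FORCE]. ROWS is JSON, a list of rows, each an object of numbers: "tx", "ty", "tz": the shift along the tool's x, y, z in cm; "rx", "ry", "rz": the turn, a rotation vector about the tool's x, y, z in degrees; "hand": the finger opening in cm, from 0 to 8.54. A call has 1 to 5 rows; each row shifts and turns the commanded pose from where the row before left it, along the tool's axes as they then stand; what a row does not reach is not made up. A row lasts 1/8 s, in which the tool goes at most 62.5 mm and 10.7 degrees, less where a joint would pass 70% of its speed; a pose out of reach is approached as far as the arm can. A call is refused whole if a number of a shift passes 6.25 or a number of a turn 10.7, either way. A call with a gripper value outside its range is refused whole. The fingers move at their own pace and stop on an object; FORCE is the grip in N (left out, the last holds). Time passes only in rows, so rows that do not move let the fingers close. It gives the time, the measured TCP pose, the force, the opening and the grip force at its end, in the units of the state.
- ctrl.get_obs(): the state, without advancing time (a new reading comes with each control period).
- imaging.capture(name): name is "scene" or "top" or "wrist"; returns the picture (420x560x3 uint8, red, green, blue); there is no depth.
- imaging.get_calibration(name): a dict with "fx", "fy", "cx", "cy" (pixels), "world_from_camera" (4x4, takes a point from camera to world coordinates). Camera axes: x right, y down, z forward; pixel columns grow to the right and rows downward; lengths in mm; the calibration is good to about 2 mm. The wrist camera is an equidistant fisheye: a pixel r from the principal point sees the ray r / f radians off the axis. A picture is of the moment at which its call begins: read the wrist's pose just before it. get_calibration takes no time and is no camera call; for the wrist camera it gives the pose at the moment of the call.
- ctrl.close_job(): hands the job in; it is judged then, once.
Trained networks look in the newest picture that a camera, given by its name, has taken for a name from the list of things; names that differ only in an ending like _2 or _b are one class to them, and where a whole thing is asked for, a point or a joint stands for the part that bears it (a point fixed in the world has none). Each returns a list of dicts, best first, with "confidence" (0 to 1); they miss things now and then, are a little off and sometimes report something else, mostly with a low value. They report only what shows in the picture. A call takes as long as a camera call. They do not tell look-alikes from the thing itself.
- imaging.boxes_of(thing, camera): "location" ([column, row] in pixels, amid what is visible of it).
The state is a dict: "time_s": time; "q": joint angles; "qd": joint speeds; "tau": joint torques, N m; "ee_pos": TCP position; "orientation": TCP orientation; "force": force on the tool from outside, world axes, zero at the start; "wrist_torque": the same for the moment, N m; "grip_width": finger opening in mm; "finger_force": force on a finger pad.
Only numpy, scipy, OpenCV 4.12 (cv2) and the standard library are available. Lean on these libraries where they do the work, as an engineer would, in place of code of your own. Each camera call takes 0.05 s, during which the arm holds its last target. There are 200 camera calls.

## Task

One cell on the five-place test stand is still open: lay the spacer ring and then the studded top disc squarely and flat on its cell body in the nest, setting each down rather than dropping it. Only then switch on (push over towards the nests) the toggles of the three places that hold a cell, and keep the toggles of the two blanked-off places off. Do not shift the cells in their nests, and leave the beaker, jar and screwdriver where they are.

Things in the scene. Friction and masses are not known exactly. Their poses are not given: they have to be found in the camera images.
- stand: Fixed white housing with flat aluminium deck, 170 (x) x 350 (y) x 45 mm high. Origin: centre of underside. Its x points from the toggle bank (front, robot's side) to the nests (back), y left; yaw within 0.2 rad. Five toggles in a row along y, hinges at x = -48 mm, y = 52, 26, 0, -26, -52 mm; five nests at x = 32, y = 128, 64, 0, -64, -128. An engraved line joins toggle n to place n.
- place1 (a point): Centre of the floor of nest 1 from the left (+y), on the deck. Nest: two white cheeks left and right of a 49 mm round bore, 23 mm high, their top 6 mm flared; they reach 23 mm to front and back and 31 mm to the sides. To front and back (stand x) the nest is open, 35 mm wide, so fingers closing along stand x can reach in beside a part. Sites are 64 mm apart.
- place2 (a point): Centre of the floor of nest 2 from the left (+y), on the deck. Nest: two white cheeks left and right of a 49 mm round bore, 23 mm high, their top 6 mm flared; they reach 23 mm to front and back and 31 mm to the sides. To front and back (stand x) the nest is open, 35 mm wide, so fingers closing along stand x can reach in beside a part. Sites are 64 mm apart.
- place3 (a point): Centre of the floor of nest 3 from the left (+y), on the deck. Nest: two white cheeks left and right of a 49 mm round bore, 23 mm high, their top 6 mm flared; they reach 23 mm to front and back and 31 mm to the sides. To front and back (stand x) the nest is open, 35 mm wide, so fingers closing along stand x can reach in beside a part. Sites are 64 mm apart.
- place4 (a point): Centre of the floor of nest 4 from the left (+y), on the deck. Nest: two white cheeks left and right of a 49 mm round bore, 23 mm high, their top 6 mm flared; they reach 23 mm to front and back and 31 mm to the sides. To front and back (stand x) the nest is open, 35 mm wide, so fingers closing along stand x can reach in beside a part. Sites are 64 mm apart.
- place5 (a point): Centre of the floor of nest 5 from the left (+y), on the deck. Nest: two white cheeks left and right of a 49 mm round bore, 23 mm high, their top 6 mm flared; they reach 23 mm to front and back and 31 mm to the sides. To front and back (stand x) the nest is open, 35 mm wide, so fingers closing along stand x can reach in beside a part. Sites are 64 mm apart.
- toggle1 (a joint): Steel bat toggle 1 from the left, for place 1; 6 to 8 mm thick. Hinge along stand y, 5 mm above the deck; top end 34 mm from the hinge. 0 = off: leans 0.32 rad to the front, top end 11 mm before the hinge, 37 mm above deck. 0.64 = on: leans as far back, to the nests. Snaps over past 0.32 (upright), stays; about 2.5 N at the top. Bush 11 mm thick, 7 mm high. Starts off.
- toggle2 (a joint): Steel bat toggle 2 from the left, for place 2; 6 to 8 mm thick. Hinge along stand y, 5 mm above the deck; top end 34 mm from the hinge. 0 = off: leans 0.32 rad to the front, top end 11 mm before the hinge, 37 mm above deck. 0.64 = on: leans as far back, to the nests. Snaps over past 0.32 (upright), stays; about 2.5 N at the top. Bush 11 mm thick, 7 mm high. Starts off.
- toggle3 (a joint): Steel bat toggle 3 from the left, for place 3; 6 to 8 mm thick. Hinge along stand y, 5 mm above the deck; top end 34 mm from the hinge. 0 = off: leans 0.32 rad to the front, top end 11 mm before the hinge, 37 mm above deck. 0.64 = on: leans as far back, to the nests. Snaps over past 0.32 (upright), stays; about 2.5 N at the top. Bush 11 mm thick, 7 mm high. Starts off.
- toggle4 (a joint): Steel bat toggle 4 from the left, for place 4; 6 to 8 mm thick. Hinge along stand y, 5 mm above the deck; top end 34 mm from the hinge. 0 = off: leans 0.32 rad to the front, top end 11 mm before the hinge, 37 mm above deck. 0.64 = on: leans as far back, to the nests. Snaps over past 0.32 (upright), stays; about 2.5 N at the top. Bush 11 mm thick, 7 mm high. Starts off.
- toggle5 (a joint): Steel bat toggle 5 from the left, for place 5; 6 to 8 mm thick. Hinge along stand y, 5 mm above the deck; top end 34 mm from the hinge. 0 = off: leans 0.32 rad to the front, top end 11 mm before the hinge, 37 mm above deck. 0.64 = on: leans as far back, to the nests. Snaps over past 0.32 (upright), stays; about 2.5 N at the top. Bush 11 mm thick, 7 mm high. Starts off.
- cell_body: The open, unfinished cell: a loose plain steel round, 46 mm across and 10 mm high with a shallow recess (32 mm) in its top, no stud, lying in one of the nests. Origin: centre of its underside; z up.
- cell_a: A finished cell in another nest, loose: 46 mm across, body, spacer and top disc together 22 mm high, with a stud 14 mm thick and 14 mm tall on top. Origin: centre of its underside.
- cell_b: A second finished cell, same as the first, in another nest.
- blank_a: Flat black plastic blank, 46 mm across and 11 mm high with a plain flat top, fixed in an unused nest. Origin: centre of its underside.
- blank_b: A second blank, same as the first, in the other unused nest.
- spacer: Loose flat steel spacer ring, 46 mm outside, 24 mm hole, 6 mm thick, 60 g, lying on the tray. Origin: centre of its underside; z up. Seated on the cell body its underside lies 10 mm above the body's.
- top_disc: Loose brass top disc, 46 mm across and 6 mm thick, with a central round stud 14 mm thick and 14 mm tall on top (20 mm high in all), 90 g, standing stud up on the tray. Origin: centre of its underside; z up. Seated on the spacer its underside lies 16 mm above the cell body's.
- tray: Fixed shallow steel tray, 250 (x) x 150 (y) x 12 mm with 4 mm walls and a 4 mm floor, left or right of the stand; the spacer and the top disc lie in it about 110 mm apart along its length. Origin: centre of its underside.
- beaker: Bystander: empty glass beaker, 68 mm across, 90 mm high, on the other side of the stand. Origin: centre of its underside.
- jar: Bystander: white capped jar, 60 mm across, 100 mm high. Origin: centre of its underside.
- screwdriver: Bystander: screwdriver, 190 mm long, lying on the bench behind the stand. Origin: near the middle of its length.
Things that resemble listed ones, but are neither listed nor needed, are in the scene too. Leave any pink or white look-alike of the top_disc alone.

How it is judged:
By the outcome, as a careful person would: the job done as asked, in the order asked, and still so for the second after the job is handed in, with the robot touching nothing.
It also fails if it takes over 61 s, if anything falls off the work surface, if the arm or the gripper's body presses on something with over 40 N, if the wrist force passes 120 N, or if a joint passes its speed limit or range.

## Working session

There is one attempt and no reset: what is moved stays moved. The work goes in short steps, Python scripts to look and compute and a shell command to move; the robot and the scene stay as the last step left them, time stands still between calls to the robot, and variables do not carry over. Pictures are saved under pics/ and viewed, at most 10 in all, crops included, and the job is handed in when it is done.

```bash
mkdir -p pics; ls; python3 - <<'E'
from bench import ctrl, imaging
import cv2, numpy as np
ims=[]
for c in ["scene","top"]:
    im=imaging.capture(c); cv2.imwrite(f"pics/{c}0.png",im[:,:,::-1])
    k=imaging.get_calibration(c); print(c,k["fx"],k["cx"],k["cy"],np.round(k["world_from_camera"],3).tolist())
    for t in ["stand","cell_body","cell_a","blank_a","spacer","top_disc","tray","toggle1","place1","beaker","jar"]:
        print(t,[(np.round(b["location"]).tolist(),round(b["confidence"],2)) for b in imaging.boxes_of(t,c)])
o=ctrl.get_obs();print(o["time_s"],o["ee_pos"],o["orientation"],o["grip_width"],o["force"])
E
```

```text
pics
scene 397.8757712062777 273.93702157373735 212.12431867793705 [[-0.821, 0.313, -0.477, 1006.131], [0.571, 0.469, -0.674, 616.883], [0.012, -0.826, -0.564, 576.809], [0.0, 0.0, 0.0, 1.0]]
stand [([270.0, 238.0], 0.72), ([368.0, 327.0], 0.68), ([404.0, 295.0], 0.44)]
cell_body [([406.0, 296.0], 0.42)]
cell_a [([267.0, 229.0], 0.86), ([234.0, 204.0], 0.47)]
blank_a [([285.0, 250.0], 0.76), ([248.0, 220.0], 0.52)]
spacer [([368.0, 326.0], 0.67)]
top_disc [([406.0, 296.0], 0.86), ([426.0, 253.0], 0.69), ([474.0, 291.0], 0.59), ([171.0, 271.0], 0.51)]
tray [([387.0, 319.0], 0.89), ([218.0, 159.0], 0.39), ([272.0, 237.0], 0.24)]
toggle1 []
place1 [([271.0, 238.0], 0.74)]
beaker [([219.0, 193.0], 0.62), ([218.0, 156.0], 0.56)]
jar [([162.0, 192.0], 0.93), ([174.0, 275.0], 0.73)]
top 414.6138856111232 279.5925548800604 212.47950979123308 [[0.026, -0.982, 0.188, 358.457], [-1.0, -0.028, -0.007, 12.037], [0.012, -0.188, -0.982, 1147.048], [0.0, 0.0, 0.0, 1.0]]
stand [([287.0, 212.0], 0.67)]
cell_body [([334.0, 192.0], 0.77)]
cell_a [([262.0, 193.0], 0.79), ([308.0, 196.0], 0.68)]
blank_a [([237.0, 198.0], 0.61), ([287.0, 192.0], 0.51)]
spacer [([164.0, 214.0], 0.57)]
top_disc [([180.0, 297.0], 0.8), ([163.0, 247.0], 0.77), ([141.0, 298.0], 0.65)]
tray [([161.0, 229.0], 0.83), ([309.0, 192.0], 0.68), ([375.0, 157.0], 0.62)]
toggle1 []
place1 [([286.0, 213.0], 0.6)]
beaker [([411.0, 233.0], 0.96)]
jar [([375.0, 154.0], 0.97), ([160.0, 227.0], 0.25)]
1.2 [ 275.52042423 -670.59678772  231.31121159] [3.14157597e+00 6.07041399e-06 3.89847010e-01] 85.13527370402588 [0.00238942 0.07449913 0.19618015]
```

```bash
python3 - <<'E'
import cv2, numpy as np
t=cv2.imread("pics/top0.png")[130:330,100:460]
cv2.imwrite("pics/top0c.png",cv2.resize(t,None,fx=2.2,fy=2.2,interpolation=cv2.INTER_CUBIC))
E
```

```text
(no output)
```

View pics/top0c.png

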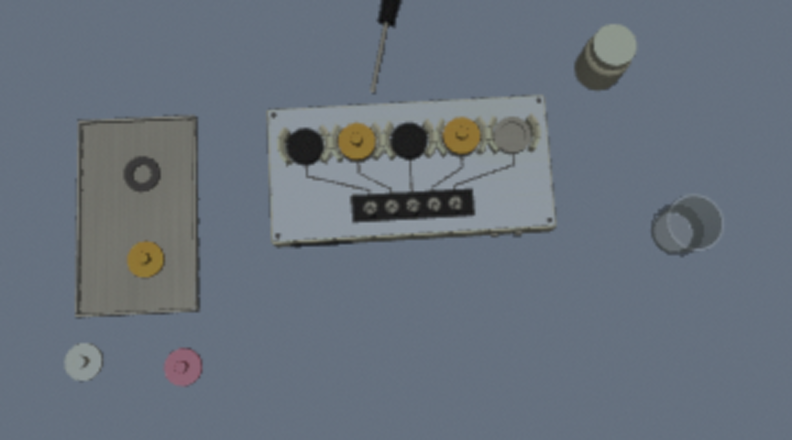

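View pics/scene0.png

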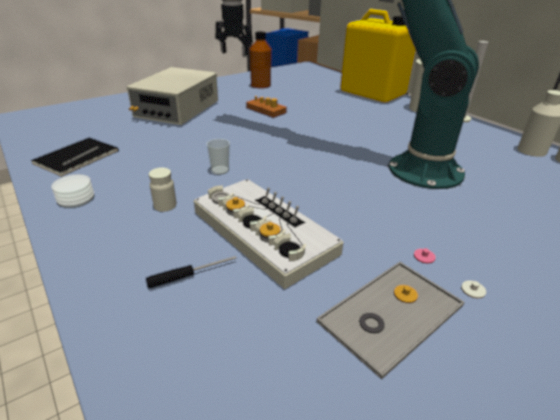

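```bash
cat > h.py <<'E'
from bench import ctrl, imaging
import cv2, numpy as np
from scipy.spatial.transform import Rotation as Ro
def ray(cam,px,k=None):
    k=k or imaging.get_calibration(cam); u=(px[0]-k["cx"])/k["fx"]; v=(px[1]-k["cy"])/k["fy"]
    if cam=="wrist":
        r=np.hypot(u,v)+1e-12; d=np.array([u/r*np.sin(r),v/r*np.sin(r),np.cos(r)])
    else: d=np.array([u,v,1.])
    T=np.array(k["world_from_camera"]); return T[:3,3],T[:3,:3]@d
def at(cam,px,z,k=None):
    o,d=ray(cam,px,k); return o+d*(z-o[2])/d[2]
def proj(cam,P,k=None):
    k=k or imaging.get_calibration(cam); T=np.array(k["world_from_camera"]); p=T[:3,:3].T@(np.array(P,float)-T[:3,3])
    if cam=="wrist":
        t=np.arctan2(np.hypot(p[0],p[1]),p[2]); s=t/(np.hypot(p[0],p[1])+1e-12); u,v=p[0]*s,p[1]*s
    else: u,v=p[:2]/p[2]
    return np.array([u*k["fx"]+k["cx"],v*k["fy"]+k["cy"]])
def delta(goal,yaw=None):
    "shift in tool axes, cm, and yaw turn about tool z, deg (line-equivalent)"
    o=ctrl.get_obs(); R=Ro.from_euler("xyz",o["orientation"])
    print("t",round(o["time_s"],2),"ee",np.round(o["ee_pos"],1),np.round(o["orientation"],3),"shift cm",np.round(R.inv().apply(np.array(goal)-o["ee_pos"])/10,2))
E
python3 - <<'E'
from h import *
f=lambda p:(100+p[0]/2.2,130+p[1]/2.2)
for n,p,z in [("sp",(142,174),10),("disc",(145,260),10),("b1",(305,146),56),("a2",(356,142),67),("b3",(409,141),56),("a4",(462,136),67),("body5",(512,135),55),("s",(273,115),45),("s",(540,101),45),("s",(549,220),45),("s",(277,236),45),("tray",(78,120),12),("tray",(197,117),12),("tray",(199,310),12),("tray",(78,317),12)]:
    print(n,np.round(at("top",f(p),z),1))
E
```

```text
sp [577.1 324.4  10. ]
disc [468.3 312.1  10. ]
b1 [608.9 115.5  56. ]
a2 [613.1  52.8  67. ]
b3 [618.8 -11.8  56. ]
a4 [624.3 -76.   67. ]
body5 [ 630.3 -138.7   55. ]
s [649.8 158.1  45. ]
s [ 677.7 -175.1   45. ]
s [ 527.2 -185.6   45. ]
s [498.4 145.5  45. ]
tray [644.6 410.8  12. ]
tray [653.  259.4  12. ]
tray [408.4 240.6  12. ]
tray [395.9 388.1  12. ]
```

Top picture: the stand holds blank (crop 305,146), cell (356,142), blank (409,141), cell (462,136) and the open body (512,135) from left to right, so toggles 2, 4 and 5 go on. Brass top disc candidates are the brass one in the tray (crop 145,260), the white one (83,361) and the pink one (183,367). The brass one in the tray fits, since the other two are outside the tray and the wrong colour. The crop already shows this enlarged. The spacer is at crop (142,174).

Stand yaw ≈ 0.084. First I turn so that tool y lies along stand x (yaw 1.655).

```bash
python3 -m jog '[{"rz":-10.5},{"rz":-10.5},{"rz":-10.5},{"rz":-10.5},{"rz":-10.5}]' ; python3 -m jog '[{"rz":-10},{"rz":-10}]'; python3 -c "
from h import *
delta([577,324,180])"
```

```text
t 1.2 ee [ 275.5 -670.6  231.3] [3.142 0.    0.39 ] shift cm [ 65.69 -80.54   5.13]$[0]: bad value
$[0]: bad value
```

```bash
python3 -m jog '[{"tx":0,"ty":0,"tz":0,"rx":0,"ry":0,"rz":-10.5,"hand":8.5},{"tx":0,"ty":0,"tz":0,"rx":0,"ry":0,"rz":-10.5,"hand":8.5},{"tx":0,"ty":0,"tz":0,"rx":0,"ry":0,"rz":-10.5,"hand":8.5},{"tx":0,"ty":0,"tz":0,"rx":0,"ry":0,"rz":-10.5,"hand":8.5},{"tx":0,"ty":0,"tz":0,"rx":0,"ry":0,"rz":-10.5,"hand":8.5}]'; python3 -m jog '[{"rz":-10,"tz":0,"hand":8.5},{"rz":-10.0,"tz":0,"hand":8.5}]'; python3 -c "
from h import *
delta([577,324,180])"
```

```text
time_s: 1.82
ee_pos: [275.4, -670.7, 231.3]
orientation: [-3.142, 0.0, 1.312]
force: [-0.6, -0.9, -1.0]
grip_width: 85.1
finger_force: 0.0
t 1.82 ee [ 275.4 -670.7  231.3] [-3.142  0.     1.312] shift cm [103.88   3.7    5.11]$[0]: bad value
```

```bash
python3 -m jog '[{"tx":0,"ty":0,"tz":0,"rx":0,"ry":0,"rz":-9.85,"hand":8.5},{"tx":0,"ty":0,"tz":0,"rx":0,"ry":0,"rz":-9.85,"hand":8.5},{"tx":5.68,"ty":2.26,"tz":0,"rx":0,"ry":0,"rz":0,"hand":8.5},{"tx":5.68,"ty":2.26,"tz":0,"rx":0,"ry":0,"rz":0,"hand":8.5},{"tx":5.68,"ty":2.26,"tz":0,"rx":0,"ry":0,"rz":0,"hand":8.5}]'
for i in 1 2; do :; done
python3 -m jog '[{"tx":5.68,"ty":2.26,"tz":0,"rx":0,"ry":0,"rz":0,"hand":8.5},{"tx":5.68,"ty":2.26,"tz":0,"rx":0,"ry":0,"rz":0,"hand":8.5},{"tx":5.68,"ty":2.26,"tz":0,"rx":0,"ry":0,"rz":0,"hand":8.5},{"tx":5.68,"ty":2.26,"tz":0,"rx":0,"ry":0,"rz":0,"hand":8.5},{"tx":5.68,"ty":2.26,"tz":0,"rx":0,"ry":0,"rz":0,"hand":8.5}]'; python3 -c "
from h import *
delta([577,324,180])"
```

```text
time_s: 2.45
ee_pos: [330.1, -493.8, 231.4]
orientation: [3.141, 0.0, 1.649]
force: [0.6, 0.2, -0.6]
grip_width: 84.8
finger_force: 0.0
time_s: 3.08
ee_pos: [420.5, -201.7, 231.8]
orientation: [3.14, 0.001, 1.649]
force: [1.2, -0.2, -0.7]
grip_width: 84.8
finger_force: 0.0
t 3.08 ee [ 420.5 -201.7  231.8] [3.140e+00 1.000e-03 1.649e+00] shift cm [51.18 19.72  5.16]
```

```bash

python3 -m jog '[{"tx":5.68,"ty":2.2,"tz":0,"rx":0,"ry":0,"rz":0,"hand":8.5},{"tx":5.68,"ty":2.2,"tz":0,"rx":0,"ry":0,"rz":0,"hand":8.5},{"tx":5.68,"ty":2.2,"tz":0,"rx":0,"ry":0,"rz":0,"hand":8.5},{"tx":5.68,"ty":2.2,"tz":0,"rx":0,"ry":0,"rz":0,"hand":8.5},{"tx":5.68,"ty":2.2,"tz":0.5,"rx":0,"ry":0,"rz":0,"hand":8.5}]'
python3 -m jog '[{"tx":5.68,"ty":2.2,"tz":0.5,"rx":0,"ry":0,"rz":0,"hand":8.5},{"tx":5.6,"ty":2.2,"tz":1.0,"rx":0,"ry":0,"rz":0,"hand":8.5},{"tx":5.6,"ty":2.2,"tz":1.5,"rx":0,"ry":0,"rz":0,"hand":8.5},{"tx":5.6,"ty":2.0,"tz":1.5,"rx":0,"ry":0,"rz":0,"hand":8.5},{"tx":0,"ty":0,"tz":0,"rx":0,"ry":0,"rz":0,"hand":8.5}]'; python3 -c "
from h import *
delta([577,324,180])
k=imaging.get_calibration('wrist'); print(k['fx'],np.round(k['world_from_camera'],2).tolist())
im=imaging.capture('wrist'); cv2.imwrite('pics/w1.png',im[:,:,::-1])
for t in ['spacer','top_disc']: 
  for b in imaging.boxes_of(t,'wrist'): print(t,b, at('wrist',b['location'],10,k))
for P in [(577,324,10),(468,312,10)]: print(proj('wrist',P,k))"
```

```text
time_s: 3.7
ee_pos: [508.0, 90.2, 226.9]
orientation: [3.14, 0.0, 1.649]
force: [0.9, -1.2, -0.0]
grip_width: 84.9
finger_force: 0.0
time_s: 4.32
ee_pos: [573.9, 326.4, 180.4]
orientation: [-3.141, -0.005, 1.657]
force: [-1.0, -1.1, -0.6]
grip_width: 85.0
finger_force: 0.0
t 4.33 ee [573.9 326.4 180.4] [-3.141 -0.005  1.657] shift cm [-0.26  0.29  0.04]
325.19226210127806 [[1.0, 0.08, 0.02, 568.43], [0.09, -0.96, -0.27, 395.08], [-0.0, 0.27, -0.96, 323.37], [0.0, 0.0, 0.0, 1.0]]
spacer {'location': [285.1, 204.6], 'confidence': 0.8} [575.08200574 315.24480127  10.        ]
top_disc {'location': [87.6, 235.2], 'confidence': 0.68} [346.99288159 259.04827822  10.        ]
top_disc {'location': [85.6, 127.3], 'confidence': 0.68} [351.1231445  383.95561596  10.        ]
top_disc {'location': [179.7, 199.3], 'confidence': 0.66} [466.7783783  311.62996424  10.        ]
[287.80754434 196.21558693]
[180.81509011 199.042157  ]
```

View pics/w1.png

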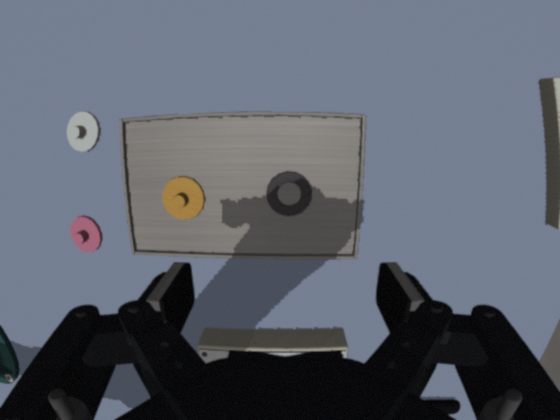

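Wrist picture: spacer ring centred at about (289,194), brass disc at about (183,198), white and pink look-alikes outside the tray at (83,131) and (86,233). The network's spacer row (204) is pulled by the shadow, so I use the hole in the ring instead.

```bash
cat >> h.py <<'E'
def fitcirc(im,cam,k,P0,r,z,n=90):
    "centre of a circle radius r at height z: maximise the radial gradient along its image, both signs"
    g=cv2.GaussianBlur(cv2.cvtColor(im,cv2.COLOR_RGB2GRAY).astype(np.float32),(0,0),1.0)
    a=np.linspace(0,2*np.pi,n,endpoint=False)
    def ring(c,rr):
        p=np.array([proj(cam,(c[0]+rr*np.cos(t),c[1]+rr*np.sin(t),z),k) for t in a],np.float32)
        return cv2.remap(g,p[None,:,0],p[None,:,1],cv2.INTER_LINEAR)[0]
    best=max(((np.median(np.abs(ring((P0[0]+dx,P0[1]+dy),r+1.5)-ring((P0[0]+dx,P0[1]+dy),r-1.5))),P0[0]+dx,P0[1]+dy) for dx in np.arange(-8,8.1,1) for dy in np.arange(-8,8.1,1)))
    b=max(((np.mean(np.clip(np.abs(ring((best[1]+dx,best[2]+dy),r+1.5)-ring((best[1]+dx,best[2]+dy),r-1.5)),0,25)),best[1]+dx,best[2]+dy) for dx in np.arange(-1.5,1.6,.5) for dy in np.arange(-1.5,1.6,.5)))
    return np.round(b,1)
E
python3 -c "
from h import *
k=imaging.get_calibration('wrist'); im=cv2.imread('pics/w1.png')[:,:,::-1].copy()
print(at('wrist',(289,194),10,k),at('wrist',(183,198),10,k))
print(fitcirc(im,'wrist',k,(577,325),23,10),fitcirc(im,'wrist',k,(577,325),12,10),fitcirc(im,'wrist',k,(469,313),23,10),fitcirc(im,'wrist',k,(469,313),7,24))
delta([578,325,180])"
```

```text
[579.20850796 316.85555916  10.        ] [471.29751958 304.64021444  10.        ]
[ 25. 579. 318.] [ 22.3 579.  317. ] [ 11.1 472.5 306. ] [ 17.1 476.  308. ]
t 4.47 ee [575.  318.1 181. ] [-3.141e+00  2.000e-03  1.649e+00] shift cm [0.66 0.35 0.1 ]
```

```bash
python3 -c "
from h import *
k=imaging.get_calibration('wrist'); im=imaging.capture('wrist')
for P,r,z in [((577,325),23,10),((577,325),12,10),((469,313),23,10),((469,313),7,24)]: print(fitcirc(im,'wrist',k,P,r,z))
s=fitcirc(im,'wrist',k,(577,325),23,10)
delta([s[1],s[2],60])"
```

```text
[ 25.  578.  327.5]
[ 24.9 577.  327.5]
[ 11.  471.5 314.5]
[ 16.7 475.  316.5]
t 4.53 ee [575.2 317.3 181.3] [-3.141e+00  2.000e-03  1.648e+00] shift cm [ 1.01  0.36 12.13]
```

```bash

python3 -m jog '[{"tx":0.5,"ty":0.15,"tz":3,"rx":0,"ry":0,"rz":0,"hand":7},{"tx":0.5,"ty":0.1,"tz":4,"rx":0,"ry":0,"rz":0,"hand":7},{"tx":0,"ty":0,"tz":4,"rx":0,"ry":0,"rz":0,"hand":7},{"tx":0,"ty":0,"tz":2,"rx":0,"ry":0,"rz":-0.4,"hand":7},{"tx":0,"ty":0,"tz":0,"rx":0,"ry":0,"rz":0,"hand":7}]'
python3 -c "
from h import *
imaging.capture('top')
k=imaging.get_calibration('wrist'); im=imaging.capture('wrist'); cv2.imwrite('pics/w2.png',im[:,:,::-1])
for P,r,z in [((577,325),23,10),((577,325),12,10)]: print(fitcirc(im,'wrist',k,P,r,z))
s=fitcirc(im,'wrist',k,(577,325),23,10)
delta([s[1],s[2],8])"
```

```text
time_s: 5.15
ee_pos: [576.3, 327.6, 50.5]
orientation: [-3.14, 0.002, 1.656]
force: [0.2, -0.0, 0.3]
grip_width: 69.9
finger_force: 0.0
[ 25.  578.5 327.5]
[ 25.  578.5 327.5]
t 5.25 ee [577.7 329.6  52.7] [ 3.140e+00 -1.000e-03  1.656e+00] shift cm [-0.22  0.05  4.47]
```

View pics/w2.png

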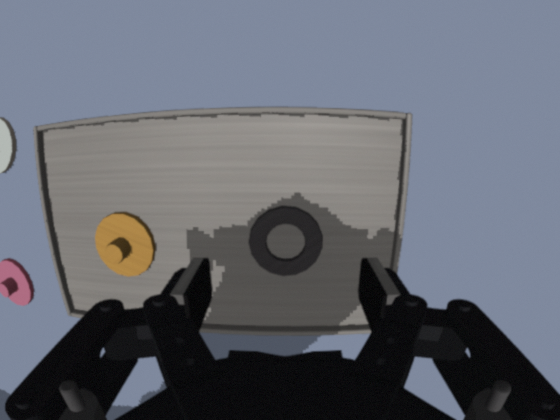

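```bash

python3 -m jog '[{"tx":-0.2,"ty":0.05,"tz":1.5,"rx":0,"ry":0,"rz":0,"hand":5.8},{"tx":0,"ty":0,"tz":1.5,"rx":0,"ry":0,"rz":0,"hand":5.8},{"tx":0,"ty":0,"tz":1.2,"rx":0,"ry":0,"rz":0,"hand":5.8},{"tx":0,"ty":0,"tz":0,"rx":0,"ry":0,"rz":0,"hand":5.8},{"tx":0,"ty":0,"tz":0,"rx":0,"ry":0,"rz":0,"hand":5.8}]'
python3 -m jog '[{"tx":0,"ty":0,"tz":0.2,"rx":0,"ry":0,"rz":0,"hand":5.8},{"tx":0,"ty":0,"tz":0,"rx":0,"ry":0,"rz":0,"hand":5.8},{"tx":0,"ty":0,"tz":0,"rx":0,"ry":0,"rz":0,"hand":5.8}]'
python3 -c "
from h import *
k=imaging.get_calibration('wrist'); im=imaging.capture('wrist'); cv2.imwrite('pics/w3.png',im[150:390,130:450,::-1].repeat(2,0).repeat(2,1))
delta([578.5,327.5,8])"
```

```text
time_s: 5.88
ee_pos: [577.3, 327.8, 9.2]
orientation: [-3.142, -0.0, 1.657]
force: [-0.2, 0.7, 0.3]
grip_width: 57.9
finger_force: 0.0
time_s: 6.25
ee_pos: [577.5, 327.7, 7.5]
orientation: [3.141, -0.0, 1.657]
force: [-0.6, 0.1, -0.2]
grip_width: 58.0
finger_force: 0.0
t 6.3 ee [577.4 327.6   7.5] [ 3.141 -0.     1.657] shift cm [-0.02  0.1  -0.05]
```

View pics/w3.png

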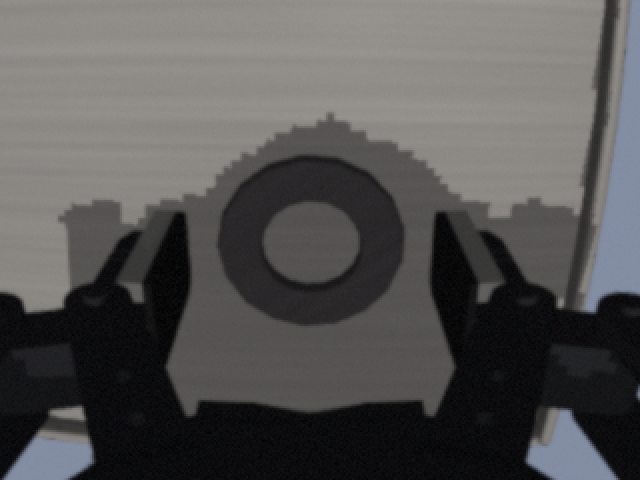

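Ring centred between the fingers (columns 311 against 311.5), with the tips still several mm above it. I feel my way down.

```bash

python3 -m jog '[{"tx":0,"ty":0,"tz":0.4,"rx":0,"ry":0,"rz":0,"hand":5.1},{"tx":0,"ty":0,"tz":0.2,"rx":0,"ry":0,"rz":0,"hand":5.1},{"tx":0,"ty":0,"tz":0,"rx":0,"ry":0,"rz":0,"hand":5.1},{"tx":0,"ty":0,"tz":0,"rx":0,"ry":0,"rz":0,"hand":5.1}]'
python3 -m jog '[{"tx":0,"ty":0,"tz":0.15,"rx":0,"ry":0,"rz":0,"hand":5.1},{"tx":0,"ty":0,"tz":0,"rx":0,"ry":0,"rz":0,"hand":5.1}]'
python3 -m jog '[{"tx":0,"ty":0,"tz":0.15,"rx":0,"ry":0,"rz":0,"hand":5.1},{"tx":0,"ty":0,"tz":0,"rx":0,"ry":0,"rz":0,"hand":5.1}]'
```

```text
time_s: 6.8
ee_pos: [577.3, 327.6, 1.2]
orientation: [-3.141, 0.0, 1.657]
force: [-0.3, 0.3, 0.5]
grip_width: 51.6
finger_force: 0.0
time_s: 7.05
ee_pos: [577.4, 327.7, 1.0]
orientation: [3.141, 0.0, 1.657]
force: [-0.9, -1.7, 8.7]
grip_width: 51.1
finger_force: 3.7
time_s: 7.3
ee_pos: [577.4, 327.6, 0.9]
orientation: [3.141, 0.001, 1.657]
force: [-3.2, -2.4, 16.9]
grip_width: 51.3
finger_force: 8.2
```

```bash

python3 -m jog '[{"tx":0,"ty":0,"tz":-0.4,"rx":0,"ry":0,"rz":0,"hand":5.1},{"tx":0,"ty":0,"tz":0,"rx":0,"ry":0,"rz":0,"hand":5.1},{"tx":0,"ty":0,"tz":0,"rx":0,"ry":0,"rz":0,"hand":4.8},{"tx":0,"ty":0,"tz":0,"rx":0,"ry":0,"rz":0,"hand":4.2},{"tx":0,"ty":0,"tz":0,"rx":0,"ry":0,"rz":0,"hand":4.0}]' 40
python3 -m jog '[{"tx":0,"ty":0,"tz":0,"rx":0,"ry":0,"rz":0,"hand":4.0},{"tx":0,"ty":0,"tz":0,"rx":0,"ry":0,"rz":0,"hand":4.0}]'
```

```text
time_s: 7.92
ee_pos: [577.3, 327.5, 2.5]
orientation: [-3.141, 0.0, 1.657]
force: [-0.1, -1.4, 4.7]
grip_width: 43.3
finger_force: 40.0
time_s: 8.18
ee_pos: [577.4, 327.5, 2.5]
orientation: [-3.142, 0.0, 1.657]
force: [-1.1, -0.9, 4.9]
grip_width: 43.5
finger_force: 40.0
```

```bash

python3 -c "
from h import *
k=imaging.get_calibration('wrist'); im=imaging.capture('wrist'); cv2.imwrite('pics/w4.png',im[150:390,130:450,::-1].repeat(2,0).repeat(2,1))
print(fitcirc(im,'wrist',k,(577,328),23,10),fitcirc(im,'wrist',k,(577,328),12,10))
"
```

```text
[ 24.1 578.  327. ] [ 25.  577.5 328. ]
```

View pics/w4.png

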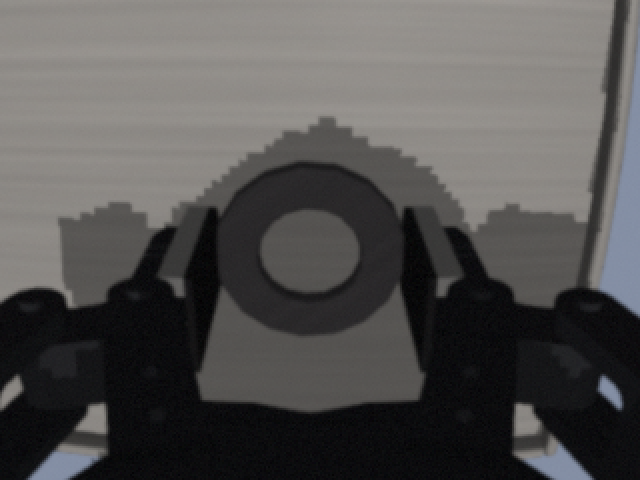

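```bash

python3 -m jog '[{"tx":0,"ty":0,"tz":-0.5,"rx":0,"ry":0,"rz":0,"hand":4.0},{"tx":0,"ty":0,"tz":-2,"rx":0,"ry":0,"rz":0,"hand":4.0},{"tx":0,"ty":0,"tz":-3,"rx":0,"ry":0,"rz":0,"hand":4.0},{"tx":0,"ty":0,"tz":-4,"rx":0,"ry":0,"rz":0,"hand":4.0},{"tx":-2,"ty":0,"tz":-4,"rx":0,"ry":0,"rz":0,"hand":4.0}]'
python3 -m jog '[{"tx":-5,"ty":0,"tz":-0.5,"rx":0,"ry":0,"rz":0,"hand":4.0},{"tx":-5.5,"ty":0.2,"tz":0,"rx":0,"ry":0,"rz":0,"hand":4.0},{"tx":-5.5,"ty":0,"tz":0,"rx":0,"ry":0,"rz":0,"hand":4.0},{"tx":-5.5,"ty":0,"tz":0,"rx":0,"ry":0,"rz":0,"hand":4.0},{"tx":-5.5,"ty":0,"tz":0,"rx":0,"ry":0,"rz":0,"hand":4.0}]'
python3 -m jog '[{"tx":-5.5,"ty":0,"tz":0,"rx":0,"ry":0,"rz":0,"hand":4.0},{"tx":-5.5,"ty":0,"tz":0,"rx":0,"ry":0,"rz":0,"hand":4.0},{"tx":-5.5,"ty":0,"tz":0,"rx":0,"ry":0,"rz":0,"hand":4.0},{"tx":-4,"ty":0,"tz":0,"rx":0,"ry":0,"rz":0,"hand":4.0},{"tx":-3,"ty":0,"tz":0,"rx":0,"ry":0,"rz":0,"hand":4.0}]'
python3 -m jog '[{"tx":0,"ty":0,"tz":0,"rx":0,"ry":0,"rz":0,"hand":4.0},{"tx":0,"ty":0,"tz":0,"rx":0,"ry":0,"rz":0,"hand":4.0}]'
python3 -c "
from h import *
k=imaging.get_calibration('wrist'); im=imaging.capture('wrist'); cv2.imwrite('pics/w5.png',im[:,:,::-1])
for P,r,z in [((629,-139),23,55),((629,-139),16,55),((624,-76),23,67),((613,53),23,67)]: print(fitcirc(im,'wrist',k,P,r,z),proj('wrist',P+(z,),k))
delta([629,-139,130])"
```

```text
time_s: 8.85
ee_pos: [578.5, 310.2, 139.8]
orientation: [3.14, -0.003, 1.66]
force: [0.1, -0.3, -0.2]
grip_width: 43.3
finger_force: 40.8
time_s: 9.48
ee_pos: [604.6, 37.1, 143.6]
orientation: [3.14, 0.0, 1.657]
force: [0.5, -0.6, 0.5]
grip_width: 43.5
finger_force: 40.8
time_s: 10.1
ee_pos: [624.3, -198.3, 143.3]
orientation: [3.141, 0.001, 1.654]
force: [-0.1, -0.4, -0.5]
grip_width: 43.8
finger_force: 40.8
time_s: 10.35
ee_pos: [624.6, -193.9, 142.9]
orientation: [3.141, -0.001, 1.658]
force: [-0.0, 0.6, -0.2]
grip_width: 43.4
finger_force: 40.8
[  23.8  631.  -138. ] [297.54753729 143.28820249]
[  12.5  636.5 -148.5] [297.54753729 143.28820249]
[ 23.2 626.  -76.5] [299.2170571  51.6825902]
[  0.  622.5  62.5] [298.15806823 -99.68429113]
t 10.4 ee [ 624.6 -193.2  142.9] [ 3.141e+00 -1.000e-03  1.659e+00] shift cm [5.35 0.91 1.3 ]
```

View pics/w5.png

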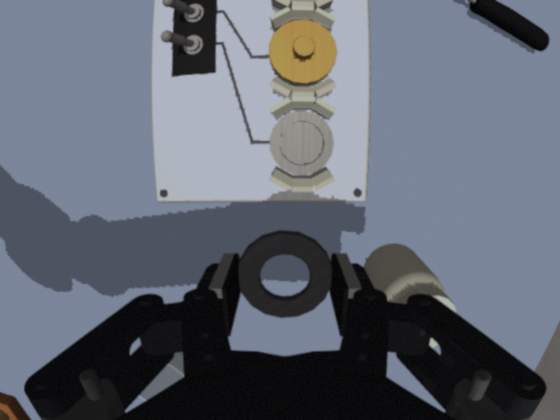

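```bash

python3 -c "
from h import *
k=imaging.get_calibration('wrist'); im=imaging.capture('wrist')
o=ctrl.get_obs(); z=o['ee_pos'][2]+7.5
for r in (23,12): print(fitcirc(im,'wrist',k,o['ee_pos'][:2],r,z))
for P,r,zz in [((631,-138),23,55),((631,-138),16,55),((626,-76.5),23,67)]: print(fitcirc(im,'wrist',k,P,r,zz))
print(at('wrist',(164,193),45,k),at('wrist',(357.5,192.5),45,k))
delta([630.5,-138.2,90])"
```

```text
[  24.   625.2 -193.9]
[  25.   625.2 -192.9]
[  23.7  631.  -138. ]
[   9.4  630.  -139.5]
[ 23.4 626.  -76.5]
[ 527.84794689 -184.98685483   45.        ] [ 679.11885817 -171.50770407   45.        ]
t 10.45 ee [ 624.7 -192.9  142.8] [ 3.141e+00 -1.000e-03  1.660e+00] shift cm [5.39 1.06 5.29]
```

```bash

python3 -m jog '[{"tx":2,"ty":0.4,"tz":0,"rx":0,"ry":0,"rz":0,"hand":4.0},{"tx":2.4,"ty":0.4,"tz":2,"rx":0,"ry":0,"rz":0,"hand":4.0},{"tx":1.0,"ty":0.2,"tz":2.8,"rx":0,"ry":0,"rz":0,"hand":4.0},{"tx":0,"ty":0,"tz":2,"rx":0,"ry":0,"rz":0,"hand":4.0},{"tx":0,"ty":0,"tz":0,"rx":0,"ry":0,"rz":0,"hand":4.0}]'
python3 -m jog '[{"tx":0,"ty":0,"tz":0,"rx":0,"ry":0,"rz":0,"hand":4.0}]'
python3 -c "
from h import *
k=imaging.get_calibration('wrist'); im=imaging.capture('wrist'); cv2.imwrite('pics/w6.png',im[60:360,80:480,::-1].repeat(2,0).repeat(2,1))
o=ctrl.get_obs(); z=o['ee_pos'][2]+7.5
for r in (23,12): print(fitcirc(im,'wrist',k,o['ee_pos'][:2],r,z))
print(fitcirc(im,'wrist',k,(625.5,-76),23,67))
delta([630.3,-138.2,60])"
```

```text
time_s: 11.08
ee_pos: [628.4, -139.9, 72.7]
orientation: [-3.138, -0.001, 1.658]
force: [-0.9, -0.1, -0.8]
grip_width: 43.4
finger_force: 40.8
time_s: 11.2
ee_pos: [630.3, -141.1, 74.8]
orientation: [3.141, 0.001, 1.656]
force: [0.4, 0.1, -0.8]
grip_width: 43.3
finger_force: 40.8
[  23.7  630.6 -141.3]
[  24.8  630.6 -140.3]
[ 24.5 626.  -76.5]
t 11.25 ee [ 630.6 -141.3   75.2] [3.140e+00 1.000e-03 1.656e+00] shift cm [ 0.32 -0.    1.52]
```

View pics/w6.png

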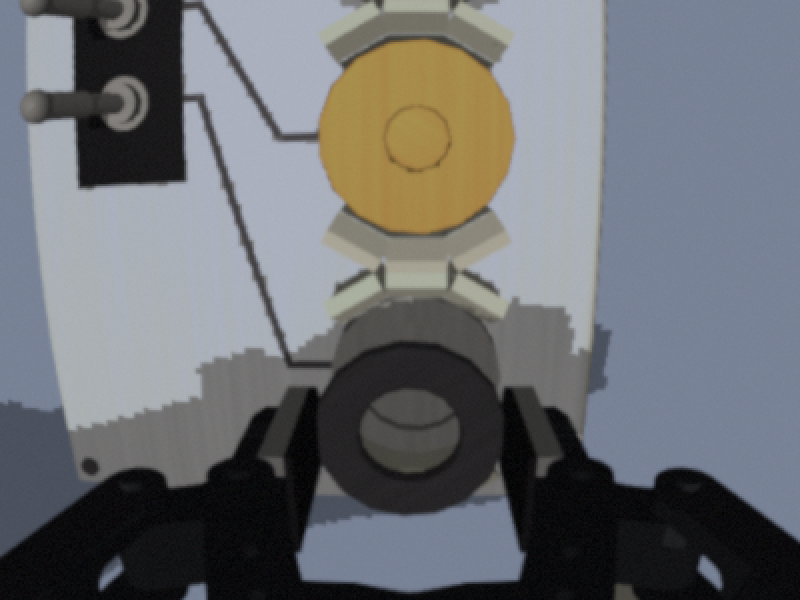

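```bash

python3 -m jog '[{"tx":0.25,"ty":0,"tz":0,"rx":0,"ry":0,"rz":0,"hand":4.0},{"tx":0,"ty":0,"tz":0,"rx":0,"ry":0,"rz":0,"hand":4.0},{"tx":0,"ty":0,"tz":0,"rx":0,"ry":0,"rz":0,"hand":4.0}]'
python3 -c "
from h import *
k=imaging.get_calibration('wrist'); im=imaging.capture('wrist'); g=cv2.cvtColor(im,cv2.COLOR_RGB2GRAY)
o=ctrl.get_obs(); z=o['ee_pos'][2]+7.5
for r in (23,12): print(fitcirc(im,'wrist',k,o['ee_pos'][:2],r,z))
print(g[195:245:1,287].tolist())
for y in (-112,-113,-114,-115,-116,-117,-118): print(y,np.round(proj('wrist',(629,y,55),k),1), np.round(proj('wrist',(629,y+1,68),k),1))
delta([630.3,-138.2,60])"
```

```text
time_s: 11.62
ee_pos: [629.7, -138.3, 74.6]
orientation: [3.141, 0.0, 1.657]
force: [-0.2, 0.7, -0.7]
grip_width: 43.5
finger_force: 40.8
[  24.   630.2 -138.8]
[  24.9  629.7 -137.8]
[137, 143, 154, 160, 162, 162, 164, 168, 171, 170, 172, 171, 171, 170, 159, 136, 116, 109, 99, 87, 82, 79, 79, 78, 79, 79, 78, 77, 78, 77, 79, 80, 79, 80, 75, 59, 36, 25, 27, 32, 35, 38, 38, 36, 36, 37, 37, 36, 38, 34]
-112 [287.3 206.6] [287.6 211.6]
-113 [287.1 208.4] [287.4 213.6]
-114 [286.9 210.3] [287.3 215.6]
-115 [286.8 212.1] [287.1 217.6]
-116 [286.6 214. ] [286.9 219.6]
-117 [286.4 215.8] [286.7 221.5]
-118 [286.2 217.6] [286.5 223.5]
t 11.68 ee [ 629.7 -138.3   74.5] [3.141 0.    1.657] shift cm [0.   0.06 1.45]
```

```bash

python3 -m jog '[{"tx":0,"ty":0.06,"tz":0.6,"rx":0,"ry":0,"rz":0,"hand":4.0},{"tx":0,"ty":0,"tz":0.6,"rx":0,"ry":0,"rz":0,"hand":4.0},{"tx":0,"ty":0,"tz":0.5,"rx":0,"ry":0,"rz":0,"hand":4.0},{"tx":0,"ty":0,"tz":0.2,"rx":0,"ry":0,"rz":0,"hand":4.0},{"tx":0,"ty":0,"tz":0,"rx":0,"ry":0,"rz":0,"hand":4.0}]'
python3 -m jog '[{"tx":0,"ty":0,"tz":0.1,"rx":0,"ry":0,"rz":0,"hand":4.0},{"tx":0,"ty":0,"tz":0,"rx":0,"ry":0,"rz":0,"hand":4.0}]'
python3 -m jog '[{"tx":0,"ty":0,"tz":0.1,"rx":0,"ry":0,"rz":0,"hand":4.0},{"tx":0,"ty":0,"tz":0,"rx":0,"ry":0,"rz":0,"hand":4.0}]'
```

```text
time_s: 12.3
ee_pos: [630.0, -138.0, 55.0]
orientation: [-3.141, -0.0, 1.657]
force: [-0.9, -0.2, 0.4]
grip_width: 43.4
finger_force: 40.8
time_s: 12.55
ee_pos: [630.2, -138.1, 54.4]
orientation: [3.141, 0.0, 1.657]
force: [-0.5, 0.3, -0.9]
grip_width: 43.5
finger_force: 40.8
time_s: 12.8
ee_pos: [630.3, -138.2, 53.5]
orientation: [3.141, 0.0, 1.657]
force: [-0.2, -0.6, 1.2]
grip_width: 43.5
finger_force: 41.0
```

```bash

python3 -m jog '[{"tx":0,"ty":0,"tz":0.06,"rx":0,"ry":0,"rz":0,"hand":4.0},{"tx":0,"ty":0,"tz":0,"rx":0,"ry":0,"rz":0,"hand":4.0}]'
```

```text
time_s: 13.05
ee_pos: [630.4, -138.1, 53.5]
orientation: [3.141, 0.001, 1.657]
force: [-1.2, 0.4, 5.5]
grip_width: 43.5
finger_force: 41.5
```

```bash

python3 -m jog '[{"tx":0,"ty":0,"tz":0,"rx":0,"ry":0,"rz":0,"hand":4.6},{"tx":0,"ty":0,"tz":0,"rx":0,"ry":0,"rz":0,"hand":4.9},{"tx":0,"ty":0,"tz":0,"rx":0,"ry":0,"rz":0,"hand":5.6},{"tx":0,"ty":0,"tz":0,"rx":0,"ry":0,"rz":0,"hand":5.6},{"tx":0,"ty":0,"tz":-0.3,"rx":0,"ry":0,"rz":0,"hand":5.6}]'
python3 -m jog '[{"tx":0,"ty":0,"tz":-2,"rx":0,"ry":0,"rz":0,"hand":5.6},{"tx":0,"ty":0,"tz":-4,"rx":0,"ry":0,"rz":0,"hand":5.6},{"tx":-2,"ty":0,"tz":-3,"rx":0,"ry":0,"rz":0,"hand":5.6},{"tx":-3.5,"ty":0,"tz":0,"rx":0,"ry":0,"rz":0,"hand":5.6},{"tx":0,"ty":0,"tz":0,"rx":0,"ry":0,"rz":0,"hand":5.6}]'
python3 -m jog '[{"tx":0,"ty":0,"tz":0,"rx":0,"ry":0,"rz":0,"hand":5.6},{"tx":0,"ty":0,"tz":0,"rx":0,"ry":0,"rz":0,"hand":5.6}]'
python3 -c "
from h import *
k=imaging.get_calibration('wrist'); im=imaging.capture('wrist'); cv2.imwrite('pics/w7.png',im[20:220,150:430,::-1].repeat(2,0).repeat(2,1))
for P,r,z in [((630.5,-138),23,61),((630.5,-138),12,61),((626,-76.5),23,67)]: print(fitcirc(im,'wrist',k,P,r,z))
delta([471,315,130])"
```

```text
time_s: 13.68
ee_pos: [629.9, -138.1, 55.5]
orientation: [-3.141, -0.0, 1.657]
force: [-0.5, 0.7, 0.0]
grip_width: 55.9
finger_force: 0.0
time_s: 14.3
ee_pos: [635.1, -197.9, 147.5]
orientation: [3.14, 0.004, 1.651]
force: [0.2, 0.1, -0.3]
grip_width: 55.8
finger_force: 0.0
time_s: 14.55
ee_pos: [634.9, -191.1, 145.9]
orientation: [3.142, -0.001, 1.659]
force: [-1.1, -0.5, 1.0]
grip_width: 56.0
finger_force: 0.0
[  25.  632. -140.]
[  25.   631.  -138.5]
[ 23.7 626.  -76. ]
t 14.6 ee [ 634.9 -191.1  145.8] [-3.141e+00 -1.000e-03  1.659e+00] shift cm [ 51.86 -11.86   1.63]
```

View pics/w7.png

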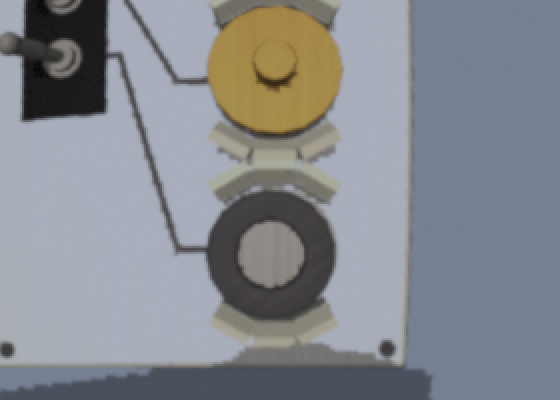

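Picture: the spacer lies flat and concentric in nest 5 (crop 272,254), cells undisturbed. Next the top disc.

```bash

python3 -m jog '[{"tx":5.7,"ty":-1.3,"tz":0,"rx":0,"ry":0,"rz":0,"hand":4.5},{"tx":5.7,"ty":-1.3,"tz":0,"rx":0,"ry":0,"rz":0,"hand":4.5},{"tx":5.7,"ty":-1.3,"tz":0,"rx":0,"ry":0,"rz":0,"hand":4.5},{"tx":5.7,"ty":-1.3,"tz":0,"rx":0,"ry":0,"rz":0,"hand":4.5},{"tx":5.7,"ty":-1.3,"tz":0,"rx":0,"ry":0,"rz":0,"hand":4.5}]'
python3 -m jog '[{"tx":5.7,"ty":-1.3,"tz":0,"rx":0,"ry":0,"rz":0,"hand":4.5},{"tx":5.7,"ty":-1.3,"tz":1,"rx":0,"ry":0,"rz":0,"hand":4.5},{"tx":5.7,"ty":-1.3,"tz":2,"rx":0,"ry":0,"rz":0,"hand":4.5},{"tx":3.5,"ty":-1.0,"tz":3,"rx":0,"ry":0,"rz":0,"hand":4.5},{"tx":2.0,"ty":-0.4,"tz":1,"rx":0,"ry":0,"rz":0,"hand":4.5}]'
python3 -m jog '[{"tx":0,"ty":0,"tz":0,"rx":0,"ry":0,"rz":0,"hand":4.5},{"tx":0,"ty":0,"tz":0,"rx":0,"ry":0,"rz":0,"hand":4.5}]'
python3 -c "
from h import *
k=imaging.get_calibration('wrist'); im=imaging.capture('wrist'); cv2.imwrite('pics/w8.png',im[:,:,::-1])
for P,r,z in [((471,314.5),23,10),((471,314.5),7,24),((471,314.5),7,10)]: print(fitcirc(im,'wrist',k,P,r,z))
print([(b['location'],np.round(at('wrist',b['location'],12,k),1)) for b in imaging.boxes_of('top_disc','wrist')])
delta([471,314.5,20])"
```

```text
time_s: 15.22
ee_pos: [544.7, 88.2, 145.8]
orientation: [3.141, -0.001, 1.659]
force: [0.4, 0.4, 0.1]
grip_width: 44.9
finger_force: 0.0
time_s: 15.85
ee_pos: [470.3, 309.2, 74.3]
orientation: [-3.139, -0.0, 1.663]
force: [0.2, -0.6, 0.5]
grip_width: 45.1
finger_force: 0.0
time_s: 16.1
ee_pos: [473.7, 305.2, 76.0]
orientation: [3.141, 0.001, 1.656]
force: [0.5, 0.0, -0.0]
grip_width: 45.1
finger_force: 0.0
[  9.6 469.5 315. ]
[ 14.2 469.5 317. ]
[ 14.3 471.5 322. ]
[([277.7, 213.9], array([468.4, 314.1,  12. ])), ([114.2, 105.7], array([349.7, 381.3,  12. ])), ([115.9, 264.0], array([346.3, 262.8,  12. ]))]
t 16.2 ee [474.3 304.6  76.2] [3.141e+00 1.000e-03 1.655e+00] shift cm [ 1.02 -0.25  5.62]
```

```bash

python3 -m jog '[{"tx":0.8,"ty":-0.4,"tz":1.5,"rx":0,"ry":0,"rz":0,"hand":4.5},{"tx":0.25,"ty":0,"tz":2.1,"rx":0,"ry":0,"rz":0,"hand":4.5},{"tx":0,"ty":0,"tz":0,"rx":0,"ry":0,"rz":0,"hand":4.5},{"tx":0,"ty":0,"tz":0,"rx":0,"ry":0,"rz":0,"hand":4.5}]'
cat >> h.py <<'E'
def brass(im,k,z,near):
    h=cv2.cvtColor(im,cv2.COLOR_RGB2HSV); m=cv2.inRange(h,(12,110,40),(30,255,255))
    m=cv2.morphologyEx(m,cv2.MORPH_CLOSE,np.ones((3,3),np.uint8))
    c=min((c for c in cv2.findContours(m,cv2.RETR_EXTERNAL,cv2.CHAIN_APPROX_NONE)[0] if cv2.contourArea(c)>300),key=lambda c:np.hypot(*(at("wrist",c.mean(0)[0],z,k)[:2]-near)))
    P=np.array([at("wrist",p[0],z,k)[:2] for p in c],np.float32)
    (x,y),r=cv2.minEnclosingCircle(P); return round(x,1),round(y,1),round(r,1),np.round(P.min(0),1),np.round(P.max(0),1)
E
python3 -c "
from h import *
k=imaging.get_calibration('wrist'); im=imaging.capture('wrist'); cv2.imwrite('pics/w9.png',im[:,:,::-1])
for P,r,z in [((469.5,315),23,10),((469.5,315),7,24)]: print(fitcirc(im,'wrist',k,P,r,z))
print(brass(im,k,10,np.array([470,315])))
delta([469.5,315,12.5])"
```

```text
time_s: 16.7
ee_pos: [468.5, 316.1, 39.7]
orientation: [-3.141, 0.0, 1.657]
force: [0.6, -0.0, 1.1]
grip_width: 45.0
finger_force: 0.0
[  7.8 469.  315.5]
[ 16. 469. 319.]
(469.6, 313.9, 23.1, array([447.2, 290.9], dtype=float32), array([491.9, 336.9], dtype=float32))
t 16.75 ee [468.7 316.2  40. ] [ 3.141 -0.     1.657] shift cm [-0.13  0.07  2.75]
```

```bash

python3 -m jog '[{"tx":-0.2,"ty":0.07,"tz":1.2,"rx":0,"ry":0,"rz":0,"hand":4.0},{"tx":0,"ty":0,"tz":1.2,"rx":0,"ry":0,"rz":0,"hand":4.0},{"tx":0,"ty":0,"tz":0.3,"rx":0,"ry":0,"rz":0,"hand":3.0},{"tx":0,"ty":0,"tz":0,"rx":0,"ry":0,"rz":0,"hand":2.0},{"tx":0,"ty":0,"tz":0,"rx":0,"ry":0,"rz":0,"hand":1.0}]' 40
python3 -m jog '[{"tx":0,"ty":0,"tz":0,"rx":0,"ry":0,"rz":0,"hand":0.8},{"tx":0,"ty":0,"tz":0,"rx":0,"ry":0,"rz":0,"hand":0.8},{"tx":0,"ty":0,"tz":0,"rx":0,"ry":0,"rz":0,"hand":0.8}]'
python3 -c "
from h import *
k=imaging.get_calibration('wrist'); im=imaging.capture('wrist')
print(fitcirc(im,'wrist',k,(469.5,314.5),23,10),brass(im,k,10,np.array([470,315])))
delta([469.5,315,12.5])"
```

```text
time_s: 17.38
ee_pos: [469.4, 314.4, 12.8]
orientation: [3.142, -0.0, 1.657]
force: [0.6, -0.0, -1.6]
grip_width: 12.1
finger_force: 39.0
time_s: 17.75
ee_pos: [469.4, 314.3, 12.8]
orientation: [3.141, -0.0, 1.657]
force: [0.3, -0.1, -0.7]
grip_width: 11.9
finger_force: 39.0
[ 14.9 468.5 320. ] (469.4, 313.7, 23.1, array([447.4, 290.7], dtype=float32), array([491.5, 336.8], dtype=float32))
t 17.8 ee [469.4 314.2  12.7] [ 3.142 -0.     1.657] shift cm [0.08 0.02 0.02]
```

```bash

python3 -m jog '[{"tx":0,"ty":0,"tz":-0.5,"rx":0,"ry":0,"rz":0,"hand":0.8},{"tx":0,"ty":0,"tz":-2,"rx":0,"ry":0,"rz":0,"hand":0.8},{"tx":0,"ty":0,"tz":-4,"rx":0,"ry":0,"rz":0,"hand":0.8},{"tx":-1.5,"ty":0.5,"tz":-4,"rx":0,"ry":0,"rz":0,"hand":0.8},{"tx":-4,"ty":1.1,"tz":-2,"rx":0,"ry":0,"rz":0,"hand":0.8}]'
python3 -m jog '[{"tx":-5.3,"ty":1.4,"tz":0,"rx":0,"ry":0,"rz":0,"hand":0.8},{"tx":-5.3,"ty":1.4,"tz":0,"rx":0,"ry":0,"rz":0,"hand":0.8},{"tx":-5.3,"ty":1.4,"tz":0,"rx":0,"ry":0,"rz":0,"hand":0.8},{"tx":-5.3,"ty":1.4,"tz":0,"rx":0,"ry":0,"rz":0,"hand":0.8},{"tx":-5.3,"ty":1.4,"tz":0,"rx":0,"ry":0,"rz":0,"hand":0.8}]'
python3 -m jog '[{"tx":-5.3,"ty":1.4,"tz":0,"rx":0,"ry":0,"rz":0,"hand":0.8},{"tx":-4.8,"ty":1.2,"tz":0,"rx":0,"ry":0,"rz":0,"hand":0.8},{"tx":-3.4,"ty":0.9,"tz":0,"rx":0,"ry":0,"rz":0,"hand":0.8},{"tx":-1.0,"ty":0.05,"tz":0,"rx":0,"ry":0,"rz":0,"hand":0.8},{"tx":0,"ty":0,"tz":0,"rx":0,"ry":0,"rz":0,"hand":0.8}]'
python3 -m jog '[{"tx":0,"ty":0,"tz":0,"rx":0,"ry":0,"rz":0,"hand":0.8},{"tx":0,"ty":0,"tz":0,"rx":0,"ry":0,"rz":0,"hand":0.8}]'
python3 -c "
from h import *
k=imaging.get_calibration('wrist'); im=imaging.capture('wrist'); cv2.imwrite('pics/w10.png',im[:,:,::-1])
o=ctrl.get_obs(); print(brass(im,k,o['ee_pos'][2]-2.7,np.array(o['ee_pos'][:2])))
delta([631,-138.3,75])"
```

```text
time_s: 18.42
ee_pos: [490.5, 263.9, 140.6]
orientation: [3.138, -0.004, 1.662]
force: [0.9, -0.7, -1.4]
grip_width: 11.8
finger_force: 39.0
time_s: 19.05
ee_pos: [582.9, 1.1, 138.1]
orientation: [3.141, -0.0, 1.657]
force: [0.8, 0.4, -1.3]
grip_width: 11.3
finger_force: 39.0
time_s: 19.68
ee_pos: [629.7, -138.5, 137.6]
orientation: [-3.141, -0.001, 1.656]
force: [-0.5, 1.2, -1.1]
grip_width: 11.8
finger_force: 39.0
time_s: 19.92
ee_pos: [630.2, -136.3, 137.9]
orientation: [-3.141, -0.001, 1.66]
force: [-1.1, 0.9, -0.9]
grip_width: 11.6
finger_force: 39.0
(630.3, -136.3, 22.9, array([ 608.6, -159.2], dtype=float32), array([ 651.9, -113.7], dtype=float32))
t 19.98 ee [ 630.3 -136.7  137.9] [-3.142e+00 -1.000e-03  1.660e+00] shift cm [-0.17  0.06  6.29]
```

```bash

python3 -m jog '[{"tx":-0.16,"ty":0.02,"tz":1.5,"rx":0,"ry":0,"rz":0,"hand":0.8},{"tx":0,"ty":0,"tz":2.5,"rx":0,"ry":0,"rz":0,"hand":0.8},{"tx":0,"ty":0,"tz":1.8,"rx":0,"ry":0,"rz":0,"hand":0.8},{"tx":0,"ty":0,"tz":0,"rx":0,"ry":0,"rz":0,"hand":0.8},{"tx":0,"ty":0,"tz":0,"rx":0,"ry":0,"rz":0,"hand":0.8}]'
python3 -c "
from h import *
k=imaging.get_calibration('wrist'); im=imaging.capture('wrist'); cv2.imwrite('pics/w11.png',im[:,:,::-1])
o=ctrl.get_obs(); print(brass(im,k,o['ee_pos'][2]-2.7,np.array(o['ee_pos'][:2])))
delta([630.4,-138.3,71])"
```

```text
time_s: 20.6
ee_pos: [631.2, -140.0, 79.9]
orientation: [3.141, -0.0, 1.657]
force: [-0.3, -0.4, -0.6]
grip_width: 11.7
finger_force: 39.1
(631.6, -139.9, 23.1, array([ 609.4, -162.8], dtype=float32), array([ 652.8, -116.8], dtype=float32))
t 20.65 ee [ 631.5 -140.    80.3] [3.14  0.    1.657] shift cm [ 0.18 -0.1   0.93]
```

```bash

python3 -m jog '[{"tx":0.15,"ty":-0.08,"tz":0.4,"rx":0,"ry":0,"rz":0,"hand":0.8},{"tx":0,"ty":0,"tz":0,"rx":0,"ry":0,"rz":0,"hand":0.8},{"tx":0,"ty":0,"tz":0,"rx":0,"ry":0,"rz":0,"hand":0.8},{"tx":0,"ty":0,"tz":0,"rx":0,"ry":0,"rz":0,"hand":0.8}]'
python3 -c "
from h import *
delta([630.4,-138.3,70])"
```

```text
time_s: 21.15
ee_pos: [629.9, -138.8, 75.8]
orientation: [3.141, 0.0, 1.657]
force: [0.1, 0.7, -0.1]
grip_width: 11.8
finger_force: 39.1
t 21.15 ee [ 629.9 -138.8   75.8] [3.141 0.    1.657] shift cm [0.04 0.05 0.58]
```

```bash

python3 -m jog '[{"tx":0.04,"ty":0.05,"tz":0.3,"rx":0,"ry":0,"rz":0,"hand":0.8},{"tx":0,"ty":0,"tz":0.2,"rx":0,"ry":0,"rz":0,"hand":0.8},{"tx":0,"ty":0,"tz":0,"rx":0,"ry":0,"rz":0,"hand":0.8}]'
python3 -m jog '[{"tx":0,"ty":0,"tz":0.1,"rx":0,"ry":0,"rz":0,"hand":0.8},{"tx":0,"ty":0,"tz":0,"rx":0,"ry":0,"rz":0,"hand":0.8}]'
python3 -m jog '[{"tx":0,"ty":0,"tz":0.06,"rx":0,"ry":0,"rz":0,"hand":0.8},{"tx":0,"ty":0,"tz":0,"rx":0,"ry":0,"rz":0,"hand":0.8}]'
```

```text
time_s: 21.52
ee_pos: [630.1, -138.2, 70.4]
orientation: [-3.141, -0.0, 1.657]
force: [-0.3, 0.7, -0.6]
grip_width: 11.5
finger_force: 39.1
time_s: 21.78
ee_pos: [630.4, -138.2, 69.7]
orientation: [3.141, -0.0, 1.657]
force: [0.0, 0.0, -1.2]
grip_width: 11.4
finger_force: 39.1
time_s: 22.02
ee_pos: [630.4, -138.2, 69.7]
orientation: [3.141, 0.0, 1.657]
force: [-2.6, 0.5, 5.4]
grip_width: 11.4
finger_force: 39.4
```

```bash

python3 -m jog '[{"tx":0,"ty":0,"tz":0,"rx":0,"ry":0,"rz":0,"hand":1.4},{"tx":0,"ty":0,"tz":0,"rx":0,"ry":0,"rz":0,"hand":1.8},{"tx":0,"ty":0,"tz":0,"rx":0,"ry":0,"rz":0,"hand":2.6},{"tx":0,"ty":0,"tz":0,"rx":0,"ry":0,"rz":0,"hand":3.0},{"tx":0,"ty":0,"tz":-0.5,"rx":0,"ry":0,"rz":0,"hand":3.0}]'
python3 -m jog '[{"tx":0,"ty":0,"tz":-3,"rx":0,"ry":0,"rz":0,"hand":3.0},{"tx":0,"ty":-2,"tz":-4,"rx":0,"ry":0,"rz":0,"hand":1.0},{"tx":0,"ty":-4,"tz":0,"rx":0,"ry":0,"rz":0,"hand":0},{"tx":0,"ty":-4,"tz":0,"rx":0,"ry":0,"rz":0,"hand":0},{"tx":0,"ty":0,"tz":0,"rx":0,"ry":0,"rz":0,"hand":0}]'
python3 -m jog '[{"tx":0,"ty":0,"tz":0,"rx":0,"ry":0,"rz":0,"hand":0},{"tx":0,"ty":0,"tz":0,"rx":0,"ry":0,"rz":0,"hand":0}]'
python3 -c "
from h import *
k=imaging.get_calibration('wrist'); im=imaging.capture('wrist')
o=im[:,:,::-1].copy()
for P in [(630.5,-138.2),(626,-76.3)]: print(brass(im,k,67,np.array(P)),fitcirc(im,'wrist',k,P,23,67))
# stand frame from place5 and yaw; hinge/tip pixels
c,s=np.cos(.087),np.sin(.087); X=np.array([c,s]); Y=np.array([-s,c]); p5=np.array([630.4,-138.3]); S0=p5-32*X+128*Y
print('origin',S0)
for i,y in enumerate([52,26,0,-26,-52]):
    h=S0-48*X+y*Y; t=h-10.7*X; print(i+1,np.round(h,1))
    for q,z,col in [(h,52,(0,0,255)),(t,82,(0,255,0))]: cv2.circle(o,tuple(int(v) for v in np.round(proj('wrist',(*q,z),k))),2,col,-1)
cv2.imwrite('pics/w12.png',cv2.resize(o,(800,600)))
delta([*(S0-75*X-52*Y),110])"
```

```text
time_s: 22.65
ee_pos: [629.9, -138.3, 73.8]
orientation: [-3.141, -0.0, 1.657]
force: [0.3, 0.6, 0.0]
grip_width: 30.0
finger_force: 0.0
time_s: 23.28
ee_pos: [526.4, -147.7, 144.1]
orientation: [-3.137, 0.001, 1.656]
force: [0.0, -0.1, -0.4]
grip_width: 0.3
finger_force: 0.0
time_s: 23.52
ee_pos: [532.4, -146.6, 144.4]
orientation: [3.14, -0.0, 1.657]
force: [0.3, -0.7, -0.2]
grip_width: -0.2
finger_force: 0.0
(628.9, -138.6, 23.5, array([ 606.1, -161.1], dtype=float32), array([ 652. , -115.9], dtype=float32)) [  18.1  630.5 -139.2]
(624.6, -74.4, 23.1, array([601.6, -97. ], dtype=float32), array([647.5, -51.6], dtype=float32)) [ 22.1 625.5 -75.8]
origin [587.39907038 -13.56459984]
1 [535.1  34.1]
2 [537.3   8.2]
3 [539.6 -17.7]
4 [541.8 -43.6]
5 [544.1 -69.5]
t 23.57 ee [ 532.2 -146.6  144.3] [ 3.14  -0.     1.657] shift cm [ 7.57 -0.85  3.43]
```

View pics/w12.png

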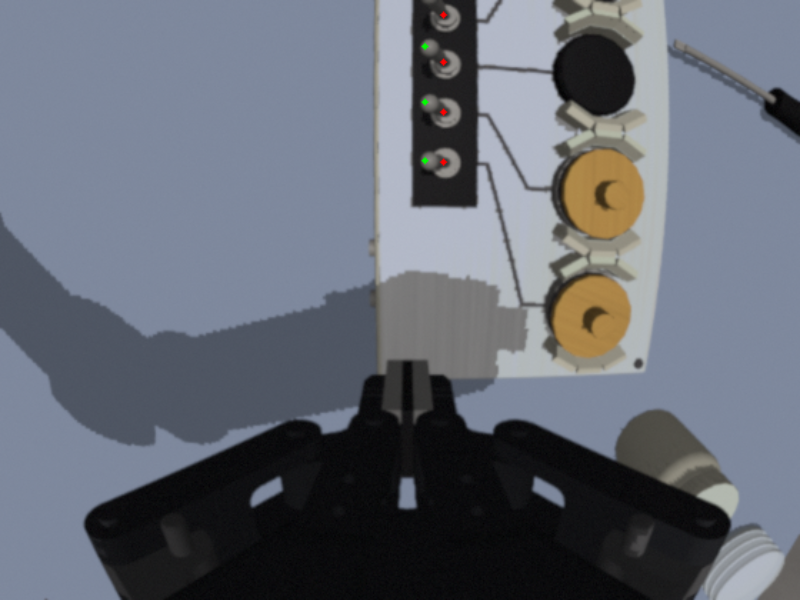

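Picture: the brass disc sits on nest 5 like its finished neighbour (about 590,315 against 602,193), and the predicted hinge marks fall on the toggles. The jar is at bottom right, clear of the hand. Toggle 5 first.

```bash

python3 -m jog '[{"tx":3,"ty":-0.6,"tz":0,"rx":0,"ry":0,"rz":0,"hand":0},{"tx":3.5,"ty":-0.5,"tz":1,"rx":0,"ry":0,"rz":0,"hand":0},{"tx":1,"ty":0,"tz":2,"rx":0,"ry":0,"rz":0,"hand":0},{"tx":0,"ty":0,"tz":1.5,"rx":0,"ry":0,"rz":0,"hand":0},{"tx":0,"ty":0,"tz":0,"rx":0,"ry":0,"rz":0,"hand":0}]' 40
python3 -m jog '[{"tx":0,"ty":0,"tz":0,"rx":0,"ry":0,"rz":0,"hand":0},{"tx":0,"ty":0,"tz":0,"rx":0,"ry":0,"rz":0,"hand":0}]'
python3 -c "
from h import *
c,s=np.cos(.087),np.sin(.087); X=np.array([c,s]); h=np.array([544.1,-69.5])
delta([*(h-30*X),73]); delta([*(h-4*X),73])"
```

```text
time_s: 24.2
ee_pos: [513.0, -73.7, 97.9]
orientation: [-3.139, -0.0, 1.656]
force: [-1.1, -1.4, -0.4]
grip_width: -0.1
finger_force: 0.0
time_s: 24.45
ee_pos: [513.9, -73.8, 99.6]
orientation: [3.14, 0.0, 1.656]
force: [0.4, -0.2, -0.5]
grip_width: -0.1
finger_force: 0.0
t 24.45 ee [513.9 -73.8  99.6] [3.14  0.    1.656] shift cm [0.17 0.05 2.66]
t 24.45 ee [513.9 -73.8  99.6] [3.14  0.    1.656] shift cm [0.17 2.65 2.66]
```

```bash

python3 -m jog '[{"tx":0.17,"ty":0,"tz":1.3,"rx":0,"ry":0,"rz":0,"hand":0},{"tx":0,"ty":0,"tz":1.35,"rx":0,"ry":0,"rz":0,"hand":0},{"tx":0,"ty":0,"tz":0,"rx":0,"ry":0,"rz":0,"hand":0},{"tx":0,"ty":0,"tz":0,"rx":0,"ry":0,"rz":0,"hand":0}]'
python3 -m jog '[{"tx":0,"ty":0.6,"tz":0,"rx":0,"ry":0,"rz":0,"hand":0},{"tx":0,"ty":0.6,"tz":0,"rx":0,"ry":0,"rz":0,"hand":0},{"tx":0,"ty":0.4,"tz":0,"rx":0,"ry":0,"rz":0,"hand":0}]'
python3 -m jog '[{"tx":0,"ty":0.4,"tz":0,"rx":0,"ry":0,"rz":0,"hand":0},{"tx":0,"ty":0.4,"tz":0,"rx":0,"ry":0,"rz":0,"hand":0}]'
python3 -m jog '[{"tx":0,"ty":0.2,"tz":0,"rx":0,"ry":0,"rz":0,"hand":0},{"tx":0,"ty":0,"tz":0,"rx":0,"ry":0,"rz":0,"hand":0},{"tx":0,"ty":0,"tz":0,"rx":0,"ry":0,"rz":0,"hand":0}]'
python3 -m jog '[{"tx":0,"ty":-1.3,"tz":0,"rx":0,"ry":0,"rz":0,"hand":0},{"tx":0,"ty":-1.5,"tz":0,"rx":0,"ry":0,"rz":0,"hand":0},{"tx":0,"ty":0,"tz":-2.5,"rx":0,"ry":0,"rz":0,"hand":0},{"tx":0,"ty":0,"tz":0,"rx":0,"ry":0,"rz":0,"hand":0}]'
python3 -c "
from h import *
k=imaging.get_calibration('wrist'); im=imaging.capture('wrist'); cv2.imwrite('pics/w13.png',im[:,:,::-1])
o=im[:,:,::-1].copy()
X=np.array([.9962,.0869]); Y=np.array([-.0869,.9962])
import sys
g=cv2.cvtColor(im,cv2.COLOR_RGB2GRAY)
for i,h in enumerate([(535.1,34.1),(537.3,8.2),(539.6,-17.7),(541.8,-43.6),(544.1,-69.5)]):
    r=[]
    for d in range(-16,17,2):
        p=proj('wrist',(*(np.array(h)+d*X),82),k); r.append(int(cv2.getRectSubPix(g,(3,3),tuple(map(float,p))).mean()))
    print(i+1,np.round(p),r)
delta([*(np.array((541.8,-43.6))-30*X),73])"
```

```text
time_s: 24.95
ee_pos: [513.0, -71.3, 72.3]
orientation: [-3.141, -0.0, 1.657]
force: [0.4, 0.3, 0.6]
grip_width: 0.2
finger_force: 0.0
time_s: 25.32
ee_pos: [528.9, -70.1, 73.2]
orientation: [-3.141, 0.001, 1.657]
force: [-0.3, -0.3, 1.2]
grip_width: -0.0
finger_force: 0.4
time_s: 25.58
ee_pos: [538.0, -69.3, 72.7]
orientation: [3.14, -0.0, 1.657]
force: [0.2, 1.3, 1.6]
grip_width: -0.0
finger_force: 0.0
time_s: 25.95
ee_pos: [539.0, -69.2, 72.5]
orientation: [3.142, -0.0, 1.657]
force: [-0.2, -0.8, 1.1]
grip_width: 0.0
finger_force: 0.1
time_s: 26.45
ee_pos: [510.7, -71.8, 98.7]
orientation: [3.14, 0.001, 1.657]
force: [0.4, 0.3, 0.1]
grip_width: -0.1
finger_force: 0.0
1 [384.  58.] [36, 36, 84, 129, 145, 121, 97, 71, 36, 33, 32, 33, 61, 201, 203, 105, 178]
2 [384. 109.] [35, 36, 85, 129, 146, 122, 81, 141, 152, 59, 32, 32, 51, 168, 173, 104, 197]
3 [382. 160.] [33, 21, 84, 129, 144, 121, 104, 151, 130, 35, 30, 30, 60, 197, 203, 204, 203]
4 [379. 210.] [16, 15, 64, 111, 124, 105, 36, 15, 24, 27, 27, 27, 56, 195, 203, 203, 166]
5 [374. 255.] [14, 15, 14, 13, 15, 13, 13, 13, 14, 13, 17, 41, 76, 88, 85, 106, 84]
t 26.5 ee [510.5 -71.8  98. ] [3.141 0.    1.657] shift cm [2.54 0.35 2.5 ]
```

```bash

python3 -m jog '[{"tx":1.5,"ty":0.2,"tz":0,"rx":0,"ry":0,"rz":0,"hand":0},{"tx":1.04,"ty":0.1,"tz":0,"rx":0,"ry":0,"rz":0,"hand":0},{"tx":0,"ty":0,"tz":1.2,"rx":0,"ry":0,"rz":0,"hand":0},{"tx":0,"ty":0,"tz":1.3,"rx":0,"ry":0,"rz":0,"hand":0},{"tx":0,"ty":0,"tz":0,"rx":0,"ry":0,"rz":0,"hand":0}]'
python3 -m jog '[{"tx":0,"ty":0.6,"tz":0,"rx":0,"ry":0,"rz":0,"hand":0},{"tx":0,"ty":0.6,"tz":0,"rx":0,"ry":0,"rz":0,"hand":0},{"tx":0,"ty":0.6,"tz":0,"rx":0,"ry":0,"rz":0,"hand":0},{"tx":0,"ty":0.6,"tz":0,"rx":0,"ry":0,"rz":0,"hand":0},{"tx":0,"ty":0.4,"tz":0,"rx":0,"ry":0,"rz":0,"hand":0}]'
python3 -m jog '[{"tx":0,"ty":0,"tz":0,"rx":0,"ry":0,"rz":0,"hand":0},{"tx":0,"ty":0,"tz":0,"rx":0,"ry":0,"rz":0,"hand":0}]'
python3 -m jog '[{"tx":0,"ty":-1.3,"tz":0,"rx":0,"ry":0,"rz":0,"hand":0},{"tx":0,"ty":-1.5,"tz":0,"rx":0,"ry":0,"rz":0,"hand":0},{"tx":0,"ty":0,"tz":-2.5,"rx":0,"ry":0,"rz":0,"hand":0},{"tx":0,"ty":0,"tz":0,"rx":0,"ry":0,"rz":0,"hand":0},{"tx":0,"ty":0,"tz":0,"rx":0,"ry":0,"rz":0,"hand":0}]'
python3 -c "
from h import *
X=np.array([.9962,.0869])
delta([*(np.array((537.3,8.2))-30*X),73])"
```

```text
time_s: 27.12
ee_pos: [510.6, -46.4, 70.9]
orientation: [-3.138, 0.0, 1.657]
force: [0.8, 0.0, 0.4]
grip_width: -0.0
finger_force: 0.0
time_s: 27.75
ee_pos: [537.9, -44.0, 72.4]
orientation: [-3.137, 0.001, 1.656]
force: [-7.5, 0.4, 8.7]
grip_width: -0.2
finger_force: 5.0
time_s: 28.0
ee_pos: [537.6, -44.0, 72.5]
orientation: [-3.137, 0.001, 1.657]
force: [-5.1, 0.9, 5.2]
grip_width: -0.1
finger_force: 3.2
time_s: 28.62
ee_pos: [511.6, -46.2, 97.4]
orientation: [3.142, 0.0, 1.657]
force: [-1.6, -0.7, 1.2]
grip_width: -0.2
finger_force: 0.0
t 28.62 ee [511.6 -46.2  97.4] [3.142 0.    1.657] shift cm [5.2  0.03 2.44]
```

```bash

python3 -m jog '[{"tx":2.5,"ty":0,"tz":0,"rx":0,"ry":0,"rz":0,"hand":0},{"tx":2.7,"ty":0,"tz":0,"rx":0,"ry":0,"rz":0,"hand":0},{"tx":0,"ty":0,"tz":0,"rx":0,"ry":0,"rz":0,"hand":0},{"tx":0,"ty":0,"tz":0,"rx":0,"ry":0,"rz":0,"hand":0}]'
python3 -c "
from h import *
X=np.array([.9962,.0869]);k=imaging.get_calibration('wrist'); im=imaging.capture('wrist'); cv2.imwrite('pics/w14.png',im[:,:,::-1])
delta([*(np.array((537.3,8.2))-30*X),73])"
python3 -m jog '[{"tx":0,"ty":0,"tz":1.2,"rx":0,"ry":0,"rz":0,"hand":0},{"tx":0,"ty":0,"tz":1.2,"rx":0,"ry":0,"rz":0,"hand":0},{"tx":0,"ty":0,"tz":0,"rx":0,"ry":0,"rz":0,"hand":0},{"tx":0,"ty":0,"tz":0,"rx":0,"ry":0,"rz":0,"hand":0}]'
```

```text
time_s: 29.12
ee_pos: [507.1, 5.0, 97.0]
orientation: [-3.14, 0.001, 1.657]
force: [0.0, 0.6, 0.5]
grip_width: 0.2
finger_force: 0.0
t 29.18 ee [507.1   4.6  97.1] [-3.140e+00  1.000e-03  1.656e+00] shift cm [0.1  0.04 2.41]
time_s: 29.68
ee_pos: [507.3, 5.8, 73.3]
orientation: [-3.141, -0.0, 1.657]
force: [0.1, 1.1, -0.4]
grip_width: -0.2
finger_force: 0.0
```

```bash

python3 -m jog '[{"tx":0,"ty":0.6,"tz":0,"rx":0,"ry":0,"rz":0,"hand":0},{"tx":0,"ty":0.6,"tz":0,"rx":0,"ry":0,"rz":0,"hand":0},{"tx":0,"ty":0.6,"tz":0,"rx":0,"ry":0,"rz":0,"hand":0},{"tx":0,"ty":0.6,"tz":0,"rx":0,"ry":0,"rz":0,"hand":0},{"tx":0,"ty":0.3,"tz":0,"rx":0,"ry":0,"rz":0,"hand":0}]'
python3 -m jog '[{"tx":0,"ty":0,"tz":0,"rx":0,"ry":0,"rz":0,"hand":0},{"tx":0,"ty":0,"tz":0,"rx":0,"ry":0,"rz":0,"hand":0}]'
python3 -m jog '[{"tx":0,"ty":-1.3,"tz":0,"rx":0,"ry":0,"rz":0,"hand":0},{"tx":0,"ty":-1.5,"tz":0,"rx":0,"ry":0,"rz":0,"hand":0},{"tx":0,"ty":-1,"tz":-2.5,"rx":0,"ry":0,"rz":0,"hand":0},{"tx":-5,"ty":0,"tz":-3,"rx":0,"ry":0,"rz":0,"hand":0},{"tx":-6,"ty":0,"tz":0,"rx":0,"ry":0,"rz":0,"hand":0}]'
python3 -m jog '[{"tx":-4,"ty":0,"tz":0,"rx":0,"ry":0,"rz":0,"hand":0},{"tx":0,"ty":0,"tz":0,"rx":0,"ry":0,"rz":0,"hand":0},{"tx":0,"ty":0,"tz":0,"rx":0,"ry":0,"rz":0,"hand":0}]'
python3 - <<'E'
from h import *
X=np.array([.9962,.0869])
k=imaging.get_calibration('wrist'); im=imaging.capture('wrist'); cv2.imwrite('pics/w15.png',im[:,:,::-1])
g=cv2.cvtColor(im,cv2.COLOR_RGB2GRAY)
for i,h in enumerate([(535.1,34.1),(537.3,8.2),(539.6,-17.7),(541.8,-43.6),(544.1,-69.5)]):
    r=[]
    for d in range(-16,17,2):
        p=proj('wrist',(*(np.array(h)+d*X),82),k); r.append(int(cv2.getRectSubPix(g,(3,3),tuple(map(float,p))).mean()))
    print(i+1,np.round(p),r)
for P in [(630.4,-138.2),(626,-76.3),(614.5,52)]: print(brass(im,k,67,np.array(P)))
t=imaging.capture('top'); cv2.imwrite('pics/top1.png',t[:,:,::-1]); print(ctrl.get_obs()['ee_pos'],ctrl.get_obs()['time_s'])
# top-camera change outside stand/robot between start and now
d=cv2.absdiff(t[:,:,::-1],cv2.imread('pics/top0.png')).max(2); n,l,s,c=cv2.connectedComponentsWithStats((d>40).astype(np.uint8))
print([(s[i].tolist()) for i in range(1,n) if s[i][4]>6])
E
```

```text
time_s: 30.3
ee_pos: [533.6, 8.0, 73.5]
orientation: [-3.139, 0.0, 1.657]
force: [-3.7, 0.1, 4.8]
grip_width: -0.2
finger_force: 3.0
time_s: 30.55
ee_pos: [533.5, 8.0, 73.5]
orientation: [-3.14, 0.0, 1.657]
force: [-2.7, 0.8, 3.7]
grip_width: -0.1
finger_force: 2.3
time_s: 31.18
ee_pos: [507.4, -104.4, 130.8]
orientation: [3.136, 0.001, 1.661]
force: [1.0, -0.2, -0.6]
grip_width: -0.1
finger_force: 0.0
time_s: 31.55
ee_pos: [508.7, -144.0, 128.5]
orientation: [-3.141, -0.001, 1.657]
force: [-0.2, 0.9, 0.0]
grip_width: 0.1
finger_force: 0.0
1 [378. -38.] [30, 28, 29, 29, 30, 29, 29, 28, 27, 39, 68, 69, 72, 103, 114, 107, 160]
2 [381.  -2.] [29, 29, 29, 29, 30, 28, 29, 28, 29, 56, 72, 65, 94, 111, 110, 134, 186]
3 [382.  37.] [32, 33, 80, 119, 131, 108, 42, 30, 29, 29, 28, 28, 68, 184, 189, 189, 188]
4 [383.  79.] [32, 31, 32, 90, 140, 146, 142, 128, 73, 68, 72, 73, 107, 130, 122, 145, 188]
5 [382. 122.] [32, 31, 65, 107, 137, 96, 72, 68, 71, 72, 72, 72, 108, 130, 122, 143, 188]
(628.9, -138.4, 23.9, array([ 605.3, -161.1], dtype=float32), array([ 652.2, -116. ], dtype=float32))
(624.1, -74.7, 23.5, array([600.7, -97. ], dtype=float32), array([647.4, -51.7], dtype=float32))
(624.1, -74.7, 23.5, array([600.7, -97. ], dtype=float32), array([647.4, -51.7], dtype=float32))
[ 509.05262836 -142.78815819  128.56496262] 31.65
[[317, 180, 243, 240, 27556], [156, 201, 17, 16, 167], [158, 239, 17, 17, 227]]
```

```bash

python3 -m jog '[{"tx":3.5,"ty":-1,"tz":-1,"rx":0,"ry":0,"rz":0,"hand":0},{"tx":3.5,"ty":-1,"tz":0,"rx":0,"ry":0,"rz":0,"hand":0},{"tx":2,"ty":-1,"tz":0,"rx":0,"ry":0,"rz":0,"hand":0},{"tx":0,"ty":0,"tz":0,"rx":0,"ry":0,"rz":0,"hand":0},{"tx":0,"ty":0,"tz":0,"rx":0,"ry":0,"rz":0,"hand":0}]'
cat > tog.py <<'E'
from h import *
X=np.array([.9962,.0869])
k=imaging.get_calibration('wrist'); im=imaging.capture('wrist'); cv2.imwrite('pics/w16.png',im[:,:,::-1])
g=cv2.cvtColor(im,cv2.COLOR_RGB2GRAY)
for i,h in enumerate([(535.1,34.1),(537.3,8.2),(539.6,-17.7),(541.8,-43.6),(544.1,-69.5)]):
    r=[]
    for d in range(-18,21,2):
        p=proj('wrist',(*(np.array(h)+d*X),82),k); r.append(int(cv2.getRectSubPix(g,(3,3),tuple(map(float,p))).mean()))
    print(i+1,np.round(p),r)
for P in [(630.4,-138.2),(626,-76.3),(614.5,52)]: print(brass(im,k,67,np.array(P)))
E
python3 tog.py
```

```text
time_s: 32.28
ee_pos: [472.3, -57.5, 138.7]
orientation: [3.141, 0.0, 1.658]
force: [-0.4, 0.3, -0.5]
grip_width: 0.1
finger_force: 0.0
1 [426. 103.] [30, 49, 115, 97, 128, 139, 123, 122, 44, 28, 28, 76, 193, 168, 122, 195, 200, 201, 201, 196]
2 [424. 142.] [30, 63, 114, 126, 127, 81, 73, 72, 74, 76, 76, 75, 80, 115, 133, 125, 169, 201, 201, 201]
3 [421. 182.] [20, 18, 41, 93, 128, 139, 114, 51, 26, 26, 26, 81, 192, 200, 201, 201, 201, 201, 201, 201]
4 [418. 219.] [13, 14, 19, 25, 25, 25, 25, 25, 25, 27, 39, 64, 87, 115, 137, 131, 105, 166, 201, 201]
5 [413. 254.] [24, 24, 24, 23, 24, 23, 25, 24, 24, 23, 25, 64, 106, 115, 136, 132, 163, 200, 200, 200]
(627.7, -138.4, 24.8, array([ 604.4, -154.8], dtype=float32), array([ 651.6, -113.9], dtype=float32))
(623.3, -73.5, 24.1, array([599.9, -95.6], dtype=float32), array([647.3, -50.5], dtype=float32))
(612.6, 52.4, 23.7, array([589.1,  30.3], dtype=float32), array([636.1,  75.5], dtype=float32))
```

```bash
python3 -c "
from bench import ctrl
print(ctrl.close_job())"
```

```text
the job is handed in; nothing more can be done
None
```

The job is handed in at about 32 s: the spacer and then the brass top disc were set down on the cell body in place 5. Toggles 2, 4 and 5 then went on and toggles 1 and 3 stayed off. The wrist-camera readings agree. I saw no sign that the cells, beaker, jar or screwdriver moved, though I did not check those last three at the end.

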